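# Sweep used vial caps into the discard tray

### The job

With the fingers closed, sweep the three loose black screw caps across the white preparation platform and over its edge so that they drop into the open metal discard tray standing against it. Only push the caps, never pick them up, and leave the two standing capped vials and everything else on the bench where they are.

Things in the scene. Friction and masses are not known exactly. Their poses are not given: they have to be found in the camera images.
- platform: White flat-topped slide preparation platform, fixed on the bench: 280 mm along its x, 240 mm along its y, its smooth top, without rim, 55 mm above the bench. Origin: centre of its underside, at bench level; z up. The discard tray stands along one of its two 280 mm sides (its +y or its -y side, either may occur), the slide box along the other.
- discard_tray: Open rectangular dark metal tray, fixed: 270 mm (its x, parallel to the platform's x) by 100 mm (its y), 45 mm high, walls and floor 4 mm thick, so its rim is 10 mm below the platform top. It stands lengthwise 3 mm from the platform's long side. Origin: centre of its underside, at bench level.
- slide_box: Closed plastic slide box, fixed, 270 x 100 x 45 mm, grey lid and black base, 3 mm from the platform's side opposite the discard tray. Nothing goes there. Origin: centre of its underside.
- cap_a: One of three equal loose black screw caps lying flat on the platform, nothing under it but the platform: a solid disc 30 mm across and 14 mm high (about 15 g; slides easily and straight when pushed). Origin: centre of its underside, z along its axis.
- cap_b: One of three equal loose black screw caps lying flat on the platform, nothing under it but the platform: a solid disc 30 mm across and 14 mm high (about 15 g; slides easily and straight when pushed). Origin: centre of its underside, z along its axis.
- cap_c: One of three equal loose black screw caps lying flat on the platform, nothing under it but the platform: a solid disc 30 mm across and 14 mm high (about 15 g; slides easily and straight when pushed). Origin: centre of its underside, z along its axis.
- vial_1: Standing amber glass vial, to be left alone: 28 mm across, 55 mm high including the black cap it wears (25 mm across), standing among the loose caps on the platform. Origin: centre of its underside, z up.
- vial_2: Standing amber glass vial, to be left alone: 28 mm across, 55 mm high including the black cap it wears (25 mm across), standing among the loose caps on the platform. Origin: centre of its underside, z up.
- petri_dish: Bystander: closed glass dish, 90 mm across, 16 mm high, on the bench to the left of the platform and trays. Origin: centre of its underside.
- mug: Bystander: white porcelain cup without handle, 64 mm across, 70 mm high, on the bench to the right of the platform and trays. Origin: centre of its underside.
There are look-alikes about, which are no part of the job. What is shaped like the cap_c but brown or orange is not meant.

How it is judged:
By the outcome, as a careful person would: the job done as asked, in the order asked, and still so for the second after the job is handed in, with the robot touching nothing.
It also fails if it takes over 51 s, if anything falls off the work surface, if the arm or the gripper's body presses on something with over 40 N, if the wrist force passes 120 N, or if a joint passes its speed limit or range.

### The arm

A 6-joint arm with a two-finger parallel gripper is mounted at the origin on the work surface. World frame = base frame: x ahead of the robot, y to its left, z up, the work surface at z = 0. Lengths are in mm, angles in rad, forces in N, time in s.
With the tool pointing down it reaches from about 300 to 775 mm from the base axis. Payload 14.6 kg.
Tool frame: the origin (TCP) lies on the centre line of the jaws, within the pads' length; the fingertips stand 19 mm ahead of it and the grasp point (between the pads) is the TCP (bot.tip_reach is the distance from the TCP to the fingertips, in mm); y points along the fingers, x is the direction in which the jaws open and shut, and the axes are right-handed (so a half turn about y gives the same grasp; the last joint's range is limited). The gripper opens to 85 mm and grips with 20 to 120 N. Pads are 22 mm wide; open, the fingers measure 114 mm over their backs; the gripper's body (76 mm by 85 mm) begins 54 mm behind the grasp point. The pads swing forward as they close: fully open they stand 13 mm farther back than shut.
Start: joints at [-1.299, 0.3, 1.521, -0, 1.321, -0.067], TCP at [182.788, -518.727, 217.981] pointing down, gripper open.
Joint ranges: [-3.03, 3.03], [-0.79, 2.21], [0.23, 2.52], [-1.04, 4.18], [0, 3.07], [-2.55, 2.55]. Speed limits (rad/s): [2.22, 2.22, 2.57, 3.14, 3.14, 3.14].

### API

Orientations are given as a unit quaternion [w, x, y, z].
In Python, from rig import bot gives the robot as it stands. Calls block until the motion is done:
- bot.move_to(position, orientation): joint-space move of the TCP to a pose.
- bot.servo_line(position, attitude=None, speed=150, until_force=None): straight line of the TCP; attitude=None keeps the orientation; speed is the mean speed in mm/s. With until_force (N) it stops when the force on the tool has changed by that much, and returns True; else False.
- bot.move_joints(angles): joint-space move.
- bot.move_gripper(opening, grip_force=None): finger opening in mm; grip_force is the grip in N (None keeps the last); returns when the fingers have stopped.
- bot.dwell(seconds).
- bot.ik(position, orientation): joint angles nearest the present ones, or None.
- bot.read_state(): the state.
- bot.read_camera(name): name is "side" or "top" or "wrist"; returns a dict with "image" (480x640x3 uint8, blue, green, red), "depth" (480x640 float32, mm along the optical axis (not along the pixel's ray), 0 where there is no reading), "fovy" (degrees; the focal length in pixels is half the picture's height over the tangent of half this angle, whatever the lens; pixels are square), "cx", "cy" (the principal point, pixels), "eye" and "attitude" of the camera in the world; the wrist camera has in their place "mount" (4x4, takes a point from camera to tool coordinates, whose origin is the TCP and whose axes are the tool frame's). Camera axes: x right, y down, z forward; pixel columns grow to the right and rows downward; lengths in mm; the calibration is good to about 2 mm. A picture is of the moment at which its call begins: read the wrist's pose just before it.
A pose or a line that the arm cannot do raises bot.MotionError and nothing moves.
- bot.finish_job(): hands the job in, once; it reports no verdict.
The state is a dict: "clock": time; "joint_positions": joint angles; "qvel": joint speeds; "effort": joint torques, N m; "ee_pos": TCP position; "tool_rot": TCP orientation; "ft_force": force on the tool from outside, world axes, zero at the start; "moment": the same for the moment, N m; "grip_width": finger opening in mm.
Only numpy, scipy, OpenCV 4.12 (cv2) and the standard library are available. Lean on these libraries where they do the work, as an engineer would, in place of code of your own. Each camera call takes 0.05 s, during which the arm holds its last target. There are 200 camera calls.

## Working session

There is one attempt and no reset: what is moved stays moved. The work goes in short steps, each a Python script; the robot and the scene stay as the last script left them, time stands still between calls to the robot, and variables do not carry over. Pictures are saved under pics/ and viewed, about 8 in all and at most 12, crops included, and the job is handed in when it is done.

```bash
mkdir -p pics; ls; python3 - <<'E'
from rig import bot
import cv2,numpy as np
for n in("top","side"):
    c=bot.read_camera(n); cv2.imwrite(f"pics/{n}1.png",c["image"]); np.savez(f"{n}1.npz",**c)
    print(n,c["fovy"],c["cx"],c["cy"],c["eye"],c["attitude"])
s=bot.read_state();print(s["tool_rot"],s["clock"])
E
```

```text
pics
top 48.69264486280302 308.7978226715076 247.06120333461013 [ 312.21799086    6.18838216 1413.94959038] [ 0.04838364 -0.6958431   0.71527264 -0.04297042]
side 43.67446611327918 326.83110035730414 242.9811407251235 [ 446.53705714 -836.51165619 1026.85162537] [-0.34907403  0.93688703 -0.01502233  0.01281935]
[ 0.57737332 -0.57689387  0.40885511 -0.40825361] 0.1
```

View pics/top1.png

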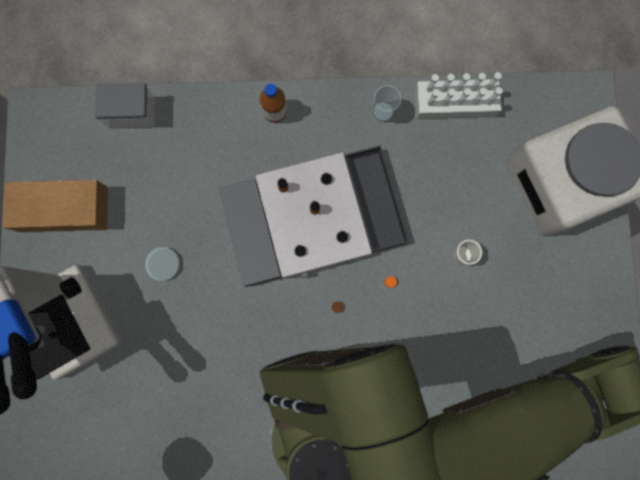

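```bash
cat > h.py <<'E'
import numpy as np
from scipy.spatial.transform import Rotation as R
def pix2w(c,u,v,z):
    f=240/np.tan(np.radians(float(c["fovy"])/2)); q=np.array(c["attitude"])
    d=R.from_quat(q[[1,2,3,0]]).apply([(u-c["cx"])/f,(v-c["cy"])/f,1]); e=np.array(c["eye"])
    return e+d*(z-e[2])/d[2]
def w2pix(c,p):
    f=240/np.tan(np.radians(float(c["fovy"])/2)); q=np.array(c["attitude"])
    d=R.from_quat(q[[1,2,3,0]]).inv().apply(np.array(p)-c["eye"])
    return f*d[0]/d[2]+c["cx"],f*d[1]/d[2]+c["cy"]
E
python3 - <<'E'
from h import *
import cv2
c=np.load("top1.npz"); im=c["image"]; hsv=cv2.cvtColor(im,cv2.COLOR_BGR2HSV)
g=im.max(2)
# platform: bright
w=((g>150)).astype(np.uint8); w[:140]=0;w[290:]=0;w[:,:220]=0;w[:,420:]=0
w=cv2.morphologyEx(w,cv2.MORPH_CLOSE,np.ones((25,25)))
cn=max(cv2.findContours(w,0,2)[0],key=cv2.contourArea); r=cv2.minAreaRect(cn)
P=np.array([pix2w(c,u,v,55)[:2] for u,v in cv2.boxPoints(r)]); print("corners",P.round(1),"sides",np.linalg.norm(P-np.roll(P,1,0),axis=1),"c",P.mean(0))
poly=np.zeros_like(g);cv2.drawContours(poly,[cn],-1,1,-1); poly=cv2.erode(poly,np.ones((5,5)))
d=((g<110)&(poly>0)).astype(np.uint8)
n,l,st,ce=cv2.connectedComponentsWithStats(d)
for i in range(1,n):
    if st[i,4]<30: continue
    u,v=ce[i]; m=l==i; z=c["depth"][m]; print(st[i],ce[i].round(1),"w69",pix2w(c,u,v,66)[:2].round(1),"depth z",(1413.9-np.percentile(z,[5,50])).round(0),"hsv",np.median(hsv[m],0))
o=cv2.resize(im[140:300,210:420],None,fx=3.8,fy=3.7,interpolation=cv2.INTER_CUBIC);cv2.imwrite("pics/crop.png",o[:600,:800])
E
```

```text
corners [[ 684.1  150.1]
 [ 740.5  -85.5]
 [ 464.6 -145.5]
 [ 410.7   84.3]] sides [281.1827837  242.19372295 282.40161099 235.98828623] c [575.00199308   0.84230804]
[321 173  13  12 118] [326.5 178.5] w69 [666.5 -36.9] depth z [40. 34.] hsv [106.   12.5  32. ]
[278 178  21  14 178] [285.9 185.6] w69 [650.7  69.4] depth z [80. 59.] hsv [14.  25.5 68.5]
[310 201  21  14 180] [318. 208.] w69 [588.8 -12.4] depth z [89. 68.] hsv [15.  13.5 77. ]
[337 231  12  12 115] [342.4 236.4] w69 [512.6 -72.9] depth z [59. 54.] hsv [120.  12.  31.]
[295 245  12  12 114] [300.4 250.5] w69 [479.4  35.9] depth z [63. 58.] hsv [120.   13.5  32.5]
```

View pics/crop.png

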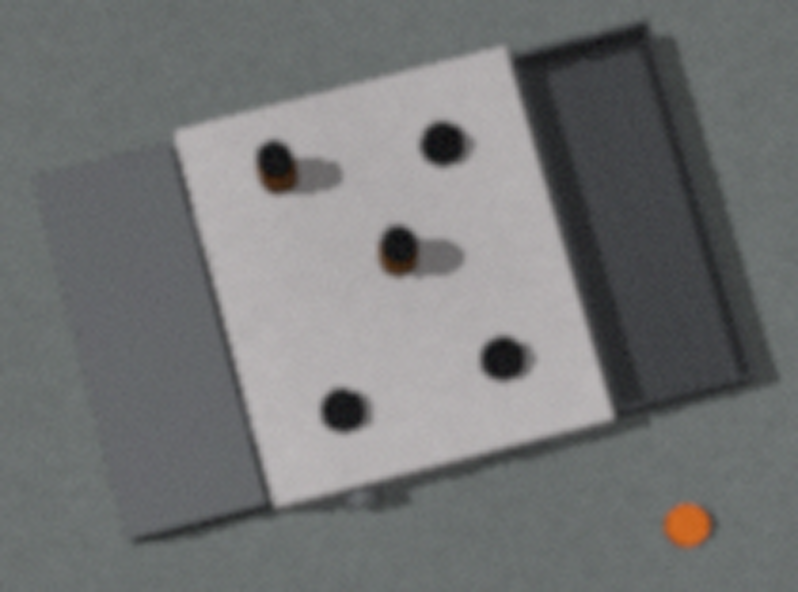

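View pics/side1.png

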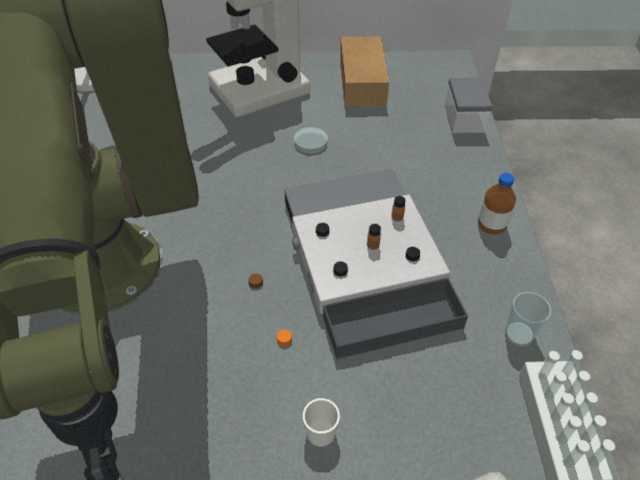

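```bash
cat >> h.py <<'E'
C=np.array([575.,0.8]); a=np.radians(12.9)
E=np.array([np.cos(a),np.sin(a)]); T=np.array([np.sin(a),-np.cos(a)])
def W(e,t,z): return np.r_[C+e*E+t*T,z]
def ET(p): d=np.array(p)[:2]-C; return (d@E).round(1),(d@T).round(1)
E
python3 - <<'E'
from h import *
from rig import bot
t=np.load("top1.npz"); s=np.load("side1.npz")
for n,u,v,z in[("A",326.5,178.5,67),("B",342.4,236.4,67),("C",300.4,250.5,67),("v1",282.4,182.7,110),("v2",314.7,205.7,110)]:
    p=pix2w(t,u,v,z); print(n,p.round(1),ET(p),"side px",np.round(w2pix(s,p),1))
for n,u,v,z in[("A",413,253,69),("B",340.5,268,69),("C",322.5,229,69),("v1",400,200,110),("v2",375,229,110)]:
    print("side",n,ET(pix2w(s,u,v,z)))
print([ET(pix2w(t,u,v,55)) for u,v in ((257,174),(345,153),(372,252),(282,276))])
q=bot.read_state()["tool_rot"]; print(R.from_quat(q[[1,2,3,0]]).as_matrix().round(2))
def ori(x): # x: jaw direction, y down
    X=np.r_[x,0]; Y=np.array([0,0,-1.]); return R.from_matrix(np.c_[X,Y,np.cross(X,Y)]).as_quat()[[3,0,1,2]]
for sg in(1,-1):
  for p in[(-77,10),(-77,130),(-85,-100),(81,10),(81,130)]:
    print(sg,p,np.round(bot.ik(W(*p,79),ori(sg*E)),2) if bot.ik(W(*p,79),ori(sg*E)) is not None else None)
E
```

```text
A [666.1 -36.8  67. ] (np.float64(80.4), np.float64(57.0)) side px [411.1 252.3]
B [512.6 -72.8  67. ] (np.float64(-77.2), np.float64(57.8)) side px [338.9 267.2]
C [479.2  35.9  67. ] (np.float64(-85.6), np.float64(-55.6)) side px [321.  228.3]
v1 [647.2  76.  110. ] (np.float64(87.2), np.float64(-57.2)) side px [398.1 199.8]
v2 [585.9  -3.7 110. ] (np.float64(9.6), np.float64(6.8)) side px [373.1 227.5]
side A (np.float64(82.8), np.float64(61.3))
side B (np.float64(-75.1), np.float64(62.1))
side C (np.float64(-83.3), np.float64(-51.0))
side v1 (np.float64(91.0), np.float64(-55.5))
side v2 (np.float64(12.2), np.float64(11.8))
[(np.float64(141.3), np.float64(-115.9)), (np.float64(138.0), np.float64(122.9)), (np.float64(-134.1), np.float64(122.2)), (np.float64(-136.1), np.float64(-117.6))]
[[ 0.33 -0.    0.94]
 [-0.94  0.    0.33]
 [-0.   -1.    0.  ]]
1 (-77, 10) [-0.12  0.36  1.79 -0.    0.99 -0.35]
1 (-77, 130) [-0.33  0.45  1.66 -0.    1.03 -0.56]
1 (-85, -100) [ 0.09  0.31  1.86 -0.    0.97 -0.13]
1 (81, 10) [-0.04  0.67  1.32 -0.    1.16 -0.27]
1 (81, 130) [-0.21  0.74  1.19 -0.    1.21 -0.43]
-1 (-77, 10) None
-1 (-77, 130) None
-1 (-85, -100) None
-1 (81, 10) None
-1 (81, 130) None
```

```bash
cat >> h.py <<'F'
def ori(x):
    X=np.r_[x,0]; Y=np.array([0,0,-1.]); return R.from_matrix(np.c_[X,Y,np.cross(X,Y)]).as_quat()[[3,0,1,2]]
def push(bot,e,t0,t1=134,z=79):
    bot.move_to(W(e,t0,175),ori(E)); bot.servo_line(W(e,t0,z),speed=120,until_force=8) and print("touch",bot.read_state()["ee_pos"])
    print("hit",bot.servo_line(W(e,t1,z),speed=100,until_force=15)); s=bot.read_state(); print(s["clock"],ET(s["ee_pos"]),s["ee_pos"][2],s["ft_force"])
    bot.servo_line(W(e,t1,175),speed=150)
F
python3 - <<'E'
from h import *
from rig import bot; import cv2
bot.move_gripper(0)
push(bot,-76,15)
cs=bot.read_camera("side")["image"]; ct=bot.read_camera("top")["image"]
cv2.imwrite("pics/after1.png",np.hstack([cv2.resize(cs[150:370,260:490],(400,383)),cv2.resize(ct[130:300,210:420],(400,324))[:324]] if 0 else [cv2.resize(cs[150:370,260:490],(400,383)),cv2.resize(ct[130:300,210:420],(400,383))]))
E
```

```text
hit False
5.2583 (np.float64(-75.9), np.float64(133.5)) 79.02440771562497 [ 0.89077391 -0.37498741  0.25549778]
```

View pics/after1.png

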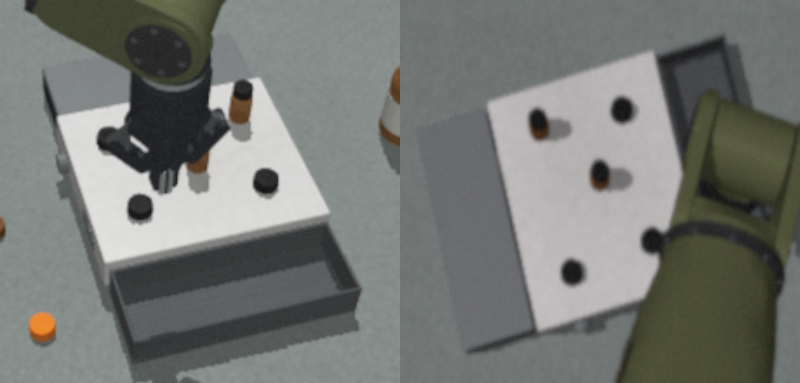

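```bash
python3 - <<'E'
from h import *
from rig import bot; import cv2
s=bot.read_state(); print(s["ee_pos"],s["grip_width"],bot.tip_reach,s["tool_rot"],ori(E),s["ft_force"])
c=bot.read_camera("side"); im=c["image"]; 
p=s["ee_pos"]
for z in(p[2],p[2]-19): 
    print(w2pix(c,[p[0],p[1],z])); cv2.circle(im,tuple(int(round(k)) for k in w2pix(c,[p[0],p[1],z])),2,(0,0,255),-1)
f=240/np.tan(np.radians(c["fovy"]/2));q=c["attitude"];v,u=np.mgrid[0:480,0:640];d=c["depth"]
P=R.from_quat(q[[1,2,3,0]]).apply((np.dstack([(u-c["cx"])/f,(v-c["cy"])/f,np.ones_like(d)])*d[...,None]).reshape(-1,3))+c["eye"]
m=(np.hypot(P[:,0]-p[0],P[:,1]-p[1])<60)&(P[:,2]>90)&(P[:,2]<260)
Q=P[m]; print(len(Q),"lowest",Q[np.argsort(Q[:,2])[:8]].round(0))
for z in range(100,260,15):
    k=Q[(Q[:,2]>=z)&(Q[:,2]<z+15)]
    if len(k): ee=(k[:,:2]-C)@E; tt=(k[:,:2]-C)@T; print(z,len(k),np.round([ee.min(),ee.max(),tt.min(),tt.max()]))
cv2.imwrite("pics/tip.png",cv2.resize(im[140:330,260:460],None,fx=3,fy=3))
E
```

```text
[ 530.39868715 -146.5979977   173.8127922 ] 0.16242664568787618 19.0 [ 0.70292555 -0.70233367 -0.07882129  0.08006426] [-0.70263098  0.70263098  0.07943363 -0.07943363] [ 0.10409106 -0.8220951  -0.28834393]
(np.float64(352.263343921042), np.float64(262.1748641887227))
(np.float64(351.7968307124673), np.float64(268.61779863639373))
703 lowest [[ 530. -154.  190.]
 [ 525. -153.  191.]
 [ 528. -158.  191.]
 [ 532. -157.  193.]
 [ 526. -159.  193.]
 [ 536. -157.  193.]
 [ 537. -157.  193.]
 [ 527. -157.  193.]]
175 1 [-78. -78. 141. 141.]
190 68 [-90. -63. 127. 147.]
205 89 [-90. -62. 127. 148.]
220 88 [-101.  -47.  122.  148.]
235 288 [-118.  -37.  123.  149.]
250 169 [-123.  -24.  122.  152.]
```

View pics/tip.png

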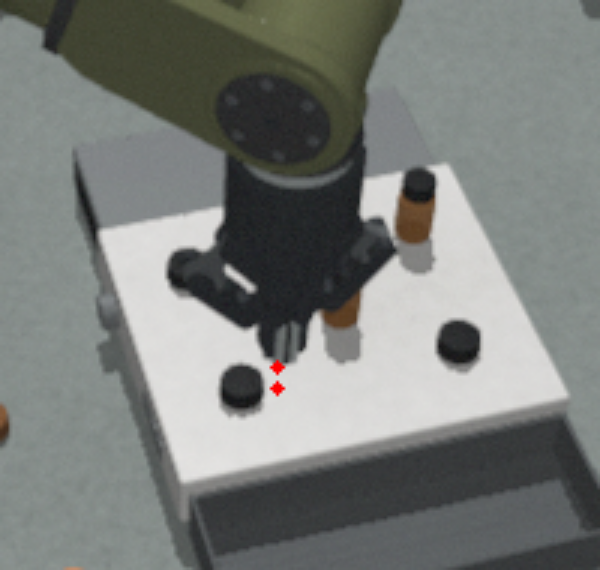

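```bash
python3 - <<'E'
from h import *
from rig import bot
bot.move_to(W(-76,15,120),ori(E)); bot.servo_line(W(-76,15,70),speed=120,until_force=8)
hit=bot.servo_line(W(-76,15,28),speed=20,until_force=4); s=bot.read_state(); print(hit,s["ee_pos"],s["ft_force"],s["clock"])
p=s["ee_pos"]; bot.servo_line(W(-76,15,p[2]+4),speed=20)
c=bot.read_camera("side"); p=bot.read_state()["ee_pos"]
f=240/np.tan(np.radians(c["fovy"]/2));q=c["attitude"];v,u=np.mgrid[0:480,0:640];d=c["depth"]
P=R.from_quat(q[[1,2,3,0]]).apply((np.dstack([(u-c["cx"])/f,(v-c["cy"])/f,np.ones_like(d)])*d[...,None]).reshape(-1,3))+c["eye"]
ee=(P[:,:2]-C)@E-(-76); tt=(P[:,:2]-C)@T-15
m=(abs(ee)<68)&(abs(tt)<45)
for z in range(45,190,10):
    k=m&(P[:,2]>=z)&(P[:,2]<z+10)
    if k.any(): print(z,k.sum(),np.round([ee[k].min(),ee[k].max(),tt[k].min(),tt[k].max()]))
E
```

```text
True [504.28504158 -30.77727753  41.76660399] [-1.21598605  0.54718659  5.87046169] 8.6917
45 525 [-61.  68. -44.  45.]
55 1001 [-61.  68. -45.  45.]
65 120 [-14.  14.  -8.  45.]
75 43 [-14.  14.  -5.  13.]
85 39 [-14.  12.  -2.  14.]
95 36 [-27.  19.   0.  14.]
105 138 [-34.  37. -11.  16.]
115 137 [-41.  44. -12.  16.]
125 136 [-52.  52. -12.  20.]
135 143 [-58.  60.  -4.  19.]
145 247 [-61.  61. -12.  20.]
155 190 [-57.  59.  -8.  21.]
165 108 [-45.  42.  -9.  23.]
175 34 [-42.  39.  -7.  14.]
185 67 [-38.  31.  -1.  39.]
```

```bash
python3 - <<'E'
from h import *
from rig import bot; import cv2
push(bot,-76,15,136,46)
bot.move_to(W(-84.5,-98,130),ori(E))
cs=bot.read_camera("side")["image"]; cv2.imwrite("pics/after2.png",cv2.resize(cs[140:360,260:490],None,fx=2.6,fy=2.6))
E
```

```text
hit False
12.2833 (np.float64(-75.9), np.float64(135.5)) 45.99166741487679 [ 0.89443305 -0.01189876 -1.13251096]
```

View pics/after2.png

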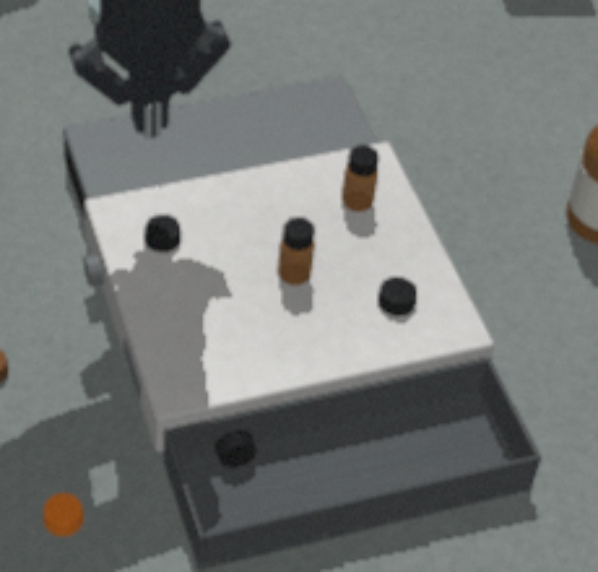

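```bash
python3 - <<'E'
from h import *
from rig import bot; import cv2
push(bot,-84.5,-98,136,46)
push(bot,81.5,16,136,46)
bot.servo_line(W(60,60,240),speed=150)
bot.move_joints([-1.299,0.3,1.521,0,1.321,-0.067])
cs=bot.read_camera("side")["image"]; ct=bot.read_camera("top")["image"]; print(bot.read_state()["clock"])
cv2.imwrite("pics/after3.png",np.hstack([cv2.resize(cs[150:370,260:490],(400,383)),cv2.resize(ct[130:310,210:420],(400,383))]))
E
```

```text
hit False
18.3 (np.float64(-84.4), np.float64(135.8)) 46.03348590198354 [ 0.50105522  0.57160785 -0.78442548]
hit False
22.7167 (np.float64(81.6), np.float64(135.4)) 46.01549523476164 [ 0.24620294  0.95450177 -0.2077256 ]
27.025
```

View pics/after3.png

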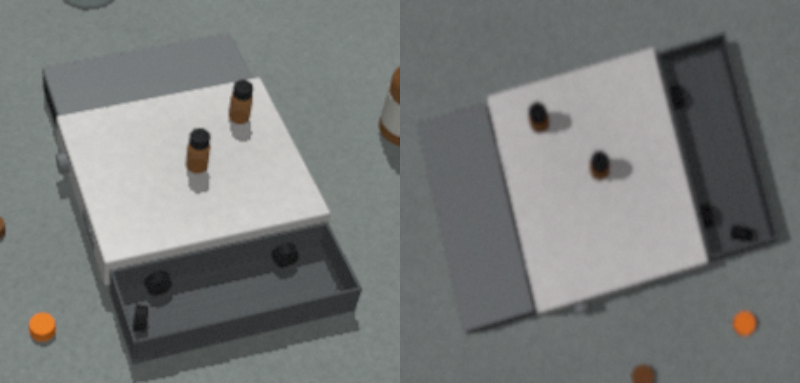

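```bash
python3 -c "
from rig import bot
bot.dwell(0.5);bot.finish_job()"
```

```text
the job is handed in; nothing more can be done
```

All three black caps are in the discard tray, pushed there one by one with the fingers closed. I handed the job in at about 27.5 s, within the 51 s limit.

- **Last pictures (side and top):** the platform holds only the two vials, still standing where they were. The brown and orange look-alikes have not moved. I did not recheck the petri dish or the mug, but the arm worked nowhere near them. One cap seems to lie on its edge, and the other two rest near the wall on the platform side. All three are inside the tray.
- **Forces:** none of the pushes set off its 15 N stop. The highest force I read was about 6 N, during one light fingertip touch on the platform.
- **A check that disagreed:** the first sweep passed over a cap without touching it. The real fingertips end about 13 mm behind the TCP, not 19 mm ahead of it as stated. The side camera's depth showed this and the touch on the platform confirmed it, so I lowered the sweep height to match.
- **Position check:** the top and side cameras agreed on the cap and vial positions to about 5 mm.

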